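Load a heel block under the spring flap

ROBOT

A 6-joint arm with a two-finger parallel gripper is mounted at the origin on the work surface. World frame = base frame: x ahead of the robot, y to its left, z up, the work surface at z = 0. Lengths are in m, angles in rad, forces in N, time in s.
With the tool pointing down it reaches from about 0.3 to 0.775 m from the base axis. Payload 14.6 kg.
Tool frame: the origin (TCP) lies on the centre line of the jaws, within the pads' length; the fingertips stand 11 mm ahead of it and the grasp point (between the pads) lies 8 mm behind it (bot.nose_length is the distance from the TCP to the fingertips, in m); z points along the fingers, y is the direction in which the jaws open and shut (so a half turn about z gives the same grasp; the last joint's range is limited). The gripper opens to 85 mm and grips with 20 to 120 N. Pads are 22 mm wide; open, the fingers measure 114 mm over their backs; the gripper's body (76 mm by 85 mm) begins 54 mm behind the grasp point. The pads swing forward as they close: fully open they stand 13 mm farther back than shut.
Start: joints at [1.236, 0.3, 1.521, -0, 1.321, -0.067], TCP at [0.146, 0.53, 0.242] pointing down, gripper open.
Joint ranges: [-3.03, 3.03], [-0.79, 2.21], [0.23, 2.52], [-1.04, 4.18], [0, 3.07], [-2.55, 2.55]. Speed limits (rad/s): [2.22, 2.22, 2.57, 3.14, 3.14, 3.14].

INTERFACE

Orientations are given as a unit quaternion [w, x, y, z].
In Python, from rig import bot, command_gripper, ik, capture, camera_params, job_done, sensors gives the robot as it stands. Calls block until the motion is done:
- bot.move_to(position, orientation): joint-space move of the TCP to a pose.
- bot.move_straight(position, orientation=None, feed=0.15, contact_N=None): straight line of the TCP; orientation=None keeps the orientation; feed is the mean speed in m/s. With contact_N (N) it stops when the force on the tool has changed by that much, and returns True; else False.
- bot.move_j(angles): joint-space move.
- command_gripper(opening, f_grip=None): finger opening in m; f_grip is the grip in N (None keeps the last); returns when the fingers have stopped.
- bot.hold(seconds).
- ik(position, orientation): joint angles nearest the present ones, or None.
- capture(name): name is "scene" or "top"; returns (picture, depth): 480x640x3 uint8, red, green, blue; 480x640 float32, m along the optical axis (not along the pixel's ray), 0 where there is no reading.
- camera_params(name): a dict with "mtx" (3x3 intrinsics, pixels), "pose" (4x4, takes a point from camera to world coordinates). Camera axes: x right, y up, looking along -z (the intrinsics and any distortion apply to the point x, -y, -z); pixel columns grow to the right and rows downward; lengths in m; the calibration is good to about 2 mm. A picture is of the moment at which its call begins. camera_params takes no time and is no camera call.
A pose or a line that the arm cannot do raises bot.IKError and nothing moves.
- job_done(): hands the job in, once; it reports no verdict.
Readings, each from a call of its own:
- sensors.current_time_s(): time.
- sensors.current_joint_positions(): joint angles.
- sensors.current_joint_velocities(): joint speeds.
- sensors.current_joint_torque(): joint torques, N m.
- sensors.current_tool_pos(): TCP position.
- sensors.current_eef_rot(): TCP orientation.
- sensors.current_force(): force on the tool from outside, world axes, zero at the start.
- sensors.current_torque(): the same for the moment, N m.
- sensors.current_grip_width(): finger opening in m.
Only numpy, scipy, OpenCV 4.12 (cv2) and the standard library are available. Lean on these libraries where they do the work, as an engineer would, in place of code of your own. Each camera call takes 0.05 s, during which the arm holds its last target.

TASK

Load the pale D-shaped wooden heel block into the jig: with one fingertip press the long steel bar beside the tray down and keep it down, so that the spring flap stays open, and with the other fingertip push the block along the tray, round nose first, under the open flap until it is fully home against the end stop. Only then let go of the bar, so that the flap springs down and clamps the block, and move clear. Push the block gently and never lift it, do not let it touch the flap before it is home, and leave everything else on the bench where it is.

Things in the scene. Friction and masses are not known exactly. Their poses are not given: they have to be found in the camera images.
- block: the wooden heel block to load: pale wood, D-shaped in plan, 64 mm long, 58 wide, 28 tall, about 0.1 kg. Origin: centre of its underside, mid-length. x points to its round nose (32 mm ahead of the origin), which goes in first; the flat face to push is 32 mm behind the origin. Starts flat on the jig's tray in front of the flap, nose towards it.
- jig: the holding jig, fixed to the bench. Origin: bench level, on the tray's centre line under the flap's front edge; x = the way the block is pushed, y left, z up. Grey-painted tray, top at z = 12 mm, 86 mm wide, x = -155 to +60. Two aluminium side rails, inner faces at y = +-32 mm, 8 thick, tops at z = 26, x = -145 to +50.
- end_stop (a point): middle of the foot of the aluminium end stop's face, at tray level (jig x = +42 mm); the stop is 26 mm tall above the tray. The block is fully home when its nose touches it: block origin at jig x = +10 mm, its flat face at x = -22 mm, still sticking out in front of the flap.
- flap_hinge (a point): front end of the flap on the hinge line that the flap and its bar share: the line runs along the jig's x at y = +50 mm, 48 mm above the bench, with three fixed lugs (tops 50 mm above the bench, y = 40 to 52 mm; x = -125, -45, +45).
- flap (a joint): angle of the spring-closed flap (rad), 0 shut to 0.60 wide open. Pressing the bar, beyond the hinge, swings the flap up. Above 0.30 the block passes freely (0.40 to 0.50 is good); let go, it snaps shut, or rests at about 0.17 on a block that is home. At the bar's middle the spring takes about 2 N to start and 5 N at 0.45, up to 3 times that while a tip rubs along its slope. The open flap reaches at most 95 mm above the bench.
- bar_mid (a point): middle of the top face of the press bar: flat dark steel strip along the tray's left side, 145 mm long (jig x = -140 to +5), 42 wide; part of the flap. Shut, it slopes up to the left by 0.38 rad, top 28 mm (at y = 73) to 44 mm (y = 112) above the bench. At flap 0.38 it is level, top 22 mm above the bench, y = 64 to 106. A push anywhere along it acts alike; a fingertip can slide along it.
- flap_foot (a point): middle of the front lower edge of the rubber foot under the flap's steel plate; moves with the flap. The plate covers jig x = 0 to 40 mm, the foot x = 2 to 36, y = -22 to +2. Shut, the foot's underside is 20 mm above the tray, lower than the block's top (28 mm).
- spare_heel: a smaller spare wooden heel block 52 x 46 x 36 mm; a bystander, to be left alone. Origin: its underside, centre.
- wax: a brown wax cake 50 x 35 x 22 mm; a bystander, to be left alone. Origin: its underside, centre.
- tack_jar: a glass jar with a steel lid, 56 mm across, 75 mm tall; a bystander, to be left alone. Origin: its underside, centre.
- hammer: a hammer lying flat; a bystander, to be left alone. Origin: its underside, mid-length.
- glue_tin: a tin 72 mm across, 85 mm tall; a bystander, to be left alone. Origin: its underside, centre.
- awl: an awl with a wooden handle, 160 mm long, lying flat; a bystander, to be left alone. Origin: its underside, mid-length.
- die: a round strip-steel cutting die (ring) 72 mm across, 30 mm tall; a bystander, to be left alone. Origin: its underside, centre.
Not all that is in view belongs to the job. What is shaped like the block but orange, purple or yellow is not meant.

How it is judged:
By the outcome, as a careful person would: the job done as asked, in the order asked, and still so for the second after the job is handed in, with the robot touching nothing.
It also fails if it takes over 48 s, if anything falls off the work surface, if the arm or the gripper's body presses on something with over 40 N, if the wrist force passes 120 N, or if a joint passes its speed limit or range.

## Working session

There is one attempt and no reset: what is moved stays moved. The work goes in short steps, each a Python script; the robot and the scene stay as the last script left them, time stands still between calls to the robot, and variables do not carry over. Pictures are saved under pics/ and viewed, and the job is handed in when it is done.

```bash
ls; mkdir -p pics; python3 - <<'E'
from rig import *
import cv2,numpy as np
for n in ("scene","top"):
    p,d=capture(n); cv2.imwrite(f"pics/{n}0.png",p[:,:,::-1]); np.save(f"pics/{n}0_d.npy",d)
    c=camera_params(n); print(n,np.round(c["mtx"],2).tolist(),np.round(c["pose"],4).tolist(),[k for k in c])
print(sensors.current_time_s(),bot.nose_length, sensors.current_eef_rot(),sensors.current_tool_pos())
E
```

```text
pics
scene [[473.81, 0.0, 311.76], [0.0, 473.81, 240.04], [0.0, 0.0, 1.0]] [[-0.8004, -0.3538, 0.4839, 1.0064], [0.5994, -0.4615, 0.654, 0.6056], [-0.008, 0.8136, 0.5814, 0.6007], [0.0, 0.0, 0.0, 1.0]] ['mtx', 'pose']
top [[584.26, 0.0, 324.47], [0.0, 584.26, 230.96], [0.0, 0.0, 1.0]] [[-0.0018, 0.9841, -0.1776, 0.3486], [-1.0, -0.0007, 0.0062, 0.012], [0.006, 0.1776, 0.9841, 1.2382], [0.0, 0.0, 0.0, 1.0]] ['mtx', 'pose']
0.1 0.011 [-1.12760035e-04  1.33504868e-01  9.91048008e-01 -5.33044665e-04] [0.14547024 0.53019696 0.24176004]
```

View pics/scene0.png

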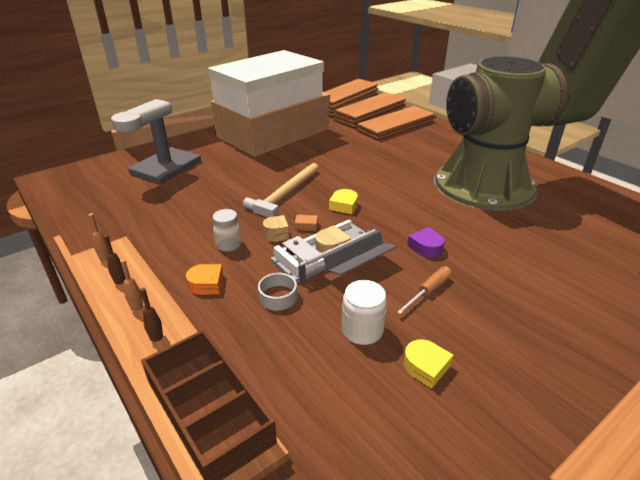

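View pics/top0.png

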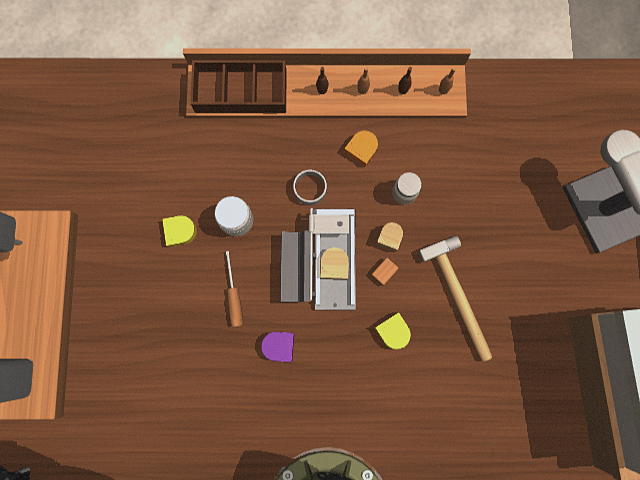

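The top view shows the jig at about (333,258), with its push direction up the image (world +x) and the press bar at (293,266). There are two pale D-blocks: (334,264), inside the tray, and (391,236), which is smaller, on the bench and so the spare. The orange, purple and yellow D's are decoys. I'll confirm the pick in an enlarged crop.

```bash
python3 - <<'E'
import cv2
p=cv2.imread("pics/top0.png")[195:325,255:415]; cv2.imwrite("pics/crop0.png",cv2.resize(p,None,fx=4.6,fy=4.6,interpolation=cv2.INTER_CUBIC))
p=cv2.imread("pics/scene0.png")[180:300,230:400]; cv2.imwrite("pics/crop1.png",cv2.resize(p,None,fx=4.6,fy=4.6,interpolation=cv2.INTER_CUBIC))
E
```

```text
(no output)
```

View pics/crop0.png

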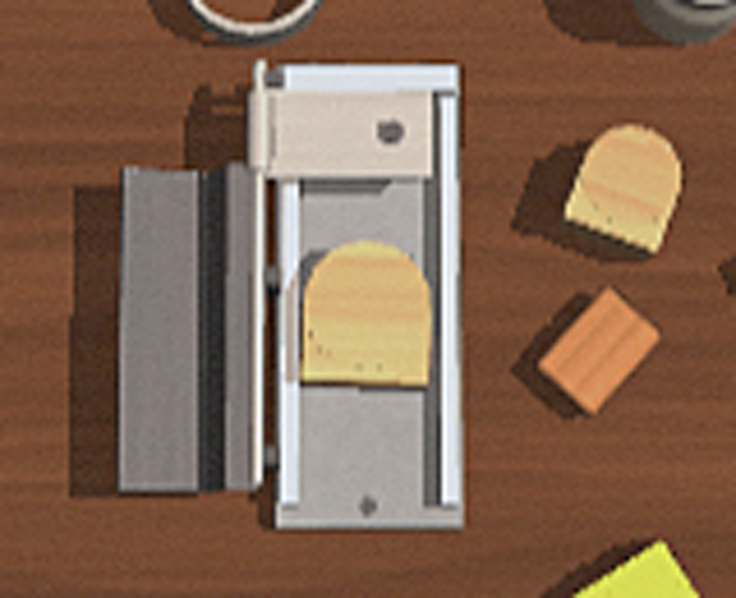

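View pics/crop1.png

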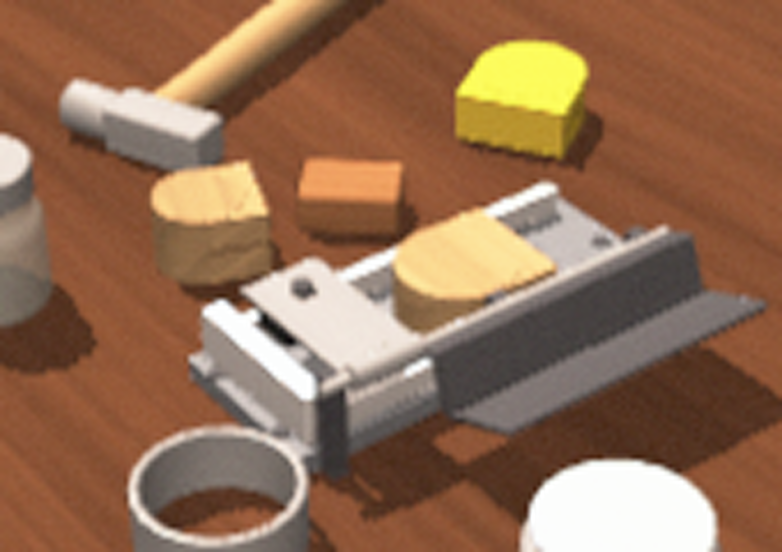

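The crop confirms it. The larger pale D in the tray (334,264), nose towards the flap, is the block, and the D at (391,236) is the spare. Next I'll measure the jig features and the block.

```bash
cat > h.py <<'E'
import numpy as np,cv2
from rig import *
def ray(n,u,v,z):
    c=camera_params(n);K=c["mtx"];T=c["pose"]
    d=T[:3,:3]@np.array([(u-K[0,2])/K[0,0],-(v-K[1,2])/K[1,1],-1.]);o=T[:3,3]
    return o+d*(z-o[2])/d[2]
def dep(n,D,u,v):
    c=camera_params(n);K=c["mtx"];T=c["pose"];s=D[int(round(v)),int(round(u))]
    return T[:3,:3]@(s*np.array([(u-K[0,2])/K[0,0],-(v-K[1,2])/K[1,1],-1.]))+T[:3,3]
E
python3 - <<'E'
from h import *
p=cv2.imread("pics/top0.png");D=np.load("pics/top0_d.npy")
hsv=cv2.cvtColor(p,cv2.COLOR_BGR2HSV)
for (u,v) in [(347,215),(351,280),(335,300),(334,262),(300,300),(325,225),(290,270)]:
    print((u,v),hsv[v,u],np.round(dep("top",D,u,v),4))
sub=lambda m:(m[:,:]).astype(np.uint8)
roi=np.zeros(p.shape[:2],np.uint8);roi[200:320,270:362]=1
H,S,V=[hsv[:,:,i].astype(int) for i in range(3)]
rail=((V>215)&(S<40)&(roi>0)).astype(np.uint8)
tray=((S<45)&(V>90)&(roi>0)).astype(np.uint8)
blk=((H>10)&(H<28)&(S>60)&(V>170)&(roi>0)).astype(np.uint8)
for n,m in(("rail",rail),("tray",tray),("blk",blk)):
    k,l,s,c=cv2.connectedComponentsWithStats(m)
    for i in range(1,k):
        if s[i,4]>60:
            pts=np.argwhere(l==i)[:,::-1].astype(np.float32); r=cv2.minAreaRect(pts)
            print(n,s[i].tolist(),np.round(c[i],1).tolist(),[np.round(x,1).tolist() if not np.isscalar(x) else round(x,1) for x in r])
            cv2.imwrite(f"pics/m_{n}.png",m[195:325,255:415]*255)
print(rail[290,270:362]);print(V[290,300:362].tolist());print(S[290,300:362].tolist())
print("col",V[290:320,330].tolist(),S[290:320,330].tolist())
E
```

```text
(347, 215) [ 18  34 200] [ 0.5967 -0.0424  0.0497]
(351, 280) [108  13 251] [ 0.4638 -0.0506  0.0262]
(335, 300) [ 13  14 170] [ 0.4233 -0.0175  0.0126]
(334, 262) [ 18 113 215] [ 0.4998 -0.0152  0.0391]
(300, 300) [120  19  41] [0.422  0.0547 0.0355]
(325, 225) [ 14  33 211] [0.5754 0.0034 0.0508]
(290, 270) [  9  20 130] [0.4833 0.0756 0.0393]
rail [315, 210, 39, 7, 176] [333.7, 211.9] [[333.9, 211.6], [5.8, 38.4], 85.5]
rail [351, 216, 4, 88, 271] [352.1, 260.5] [[352.5, 259.5], [87.0, 3.0], 90.0]
rail [311, 233, 1, 66, 66] [311.0, 265.5] [[311.0, 265.5], [65.0, 0.0], -90.0]
rail [317, 235, 3, 23, 61] [317.9, 244.8] [[318.0, 246.0], [22.0, 2.0], 90.0]
rail [316, 265, 4, 39, 115] [317.3, 288.5] [[317.5, 284.0], [38.0, 3.0], 90.0]
tray [304, 208, 52, 102, 3812] [329.6, 257.8] [[329.5, 258.5], [101.0, 51.0], 90.0]
tray [281, 231, 17, 71, 1173] [289.1, 266.8] [[289.0, 266.0], [70.0, 16.0], 90.0]
blk [320, 247, 29, 32, 755] [334.3, 263.4] [[334.4, 262.2], [27.7, 30.5], 2.2]
[0 0 0 0 0 0 0 0 0 0 0 0 0 0 0 0 0 0 0 0 0 0 0 0 0 0 0 0 0 0 0 0 0 0 0 0 0
 0 0 0 0 1 0 0 0 0 1 1 1 1 0 0 0 0 0 0
[... 208 characters left out ...]
166, 168, 167, 171, 171, 173, 167, 170, 168, 171, 172, 167, 165, 167, 168, 172, 170, 175, 181, 98, 102, 104, 58, 253, 235, 236, 199, 146, 112, 125, 118, 124, 120, 123]
[18, 48, 27, 28, 24, 20, 19, 24, 27, 26, 33, 6, 96, 203, 152, 7, 14, 12, 14, 13, 22, 16, 9, 12, 16, 15, 15, 13, 15, 15, 17, 13, 12, 15, 11, 14, 14, 15, 15, 15, 11, 14, 14, 16, 14, 15, 14, 16, 13, 25, 9, 13, 12, 14, 3, 37, 175, 145, 153, 142, 153, 147]
col [167, 173, 171, 173, 173, 173, 171, 167, 174, 175, 170, 167, 174, 169, 174, 164, 171, 176, 180, 127, 89, 119, 119, 118, 115, 119, 115, 117, 116, 113] [17, 10, 18, 15, 10, 12, 7, 12, 13, 13, 17, 11, 9, 12, 19, 8, 12, 14, 10, 8, 160, 152, 139, 145, 144, 150, 144, 153, 152, 147]
```

```bash
python3 - <<'E'
from h import *
g=cv2.cvtColor(cv2.imread("pics/top0.png"),cv2.COLOR_BGR2GRAY).astype(float)
def edge(vals,u0):   # half-level crossing of the strongest step
    d=np.diff(vals);i=np.argmax(abs(d));w=abs(d[max(0,i-1):i+2]);return u0+max(0,i-1)+.5+np.dot(w,np.arange(len(w)))/w.sum()
def vert(rows,a,b,z,name):
    P=np.array([ray("top",edge(g[r,a:b],a),r,z)[:2] for r in rows])
    for _ in range(2):
        k=np.polyfit(P[:,0],P[:,1],1);e=P[:,1]-np.polyval(k,P[:,0]);P=P[abs(e)<2e-3]
    print(name,"slope",round(k[0],4),"y@.5",round(np.polyval(k,.5),4),len(P))
vert(range(240,303),348,353,.026,"Rrail inner (-32)")
vert(range(225,303),353,357,.026,"Rrail outer (-40)")
vert(range(284,303),318,322,.026,"Lrail inner (+32)")
vert(range(235,298),276,284,.044,"bar outer (112)")
vert(range(262,276),344,351,.040,"blk R(-29)")
vert(range(262,276),317,324,.040,"blk L(+29)")
def hor(cols,a,b,z,name):
    P=np.array([ray("top",c,edge(g[a:b,c],a),z)[:2] for c in cols]);m=np.median(P[:,0]);P=P[abs(P[:,0]-m)<3e-3]
    k=np.polyfit(P[:,1],P[:,0],1);print(name,"slope",round(k[0],4),"x@mean",round(P[:,0].mean(),4),"y",round(P[:,1].mean(),4))
hor(range(318,352),306,314,.012,"tray front (-155)")
hor(range(351,354),300,308,.026,"R rail front (-145)")
hor(range(283,297),228,236,.036,"bar far (+5)")
hor(range(283,297),298,306,.036,"bar near (-140)")
hor(range(325,345),274,284,.040,"blk flat top?")
hor(range(330,338),243,251,.040,"blk nose")
hor(range(320,345),205,214,.038,"stop back")
hor(range(328,345),228,238,.051,"flap front edge (0)")
E
```

```text
Rrail inner (-32) slope -0.0106 y@.5 -0.0498 63
Rrail outer (-40) slope 0.0031 y@.5 -0.0578 78
Lrail inner (+32) slope -0.0026 y@.5 0.0147 19
bar outer (112) slope -0.006 y@.5 0.0941 63
blk R(-29) slope -0.1045 y@.5 -0.0459 14
blk L(+29) slope 0.0 y@.5 0.0136 14
tray front (-155) slope -0.0019 x@mean 0.4041 y -0.0164
R rail front (-145) slope -0.0085 x@mean 0.4146 y -0.0522
bar far (+5) slope 0.0697 x@mean 0.5647 y 0.0775
bar near (-140) slope -0.0023 x@mean 0.4189 y 0.0762
blk flat top? slope 0.0191 x@mean 0.4674 y -0.0133
blk nose slope -0.0729 x@mean 0.5307 y -0.0143
stop back slope 0.0014 x@mean 0.6128 y -0.0115
flap front edge (0) slope -0.038 x@mean 0.5583 y -0.0193
```

Measured jig: origin (0.559, -0.0177), yaw about 0, and the independent edges agree to within 1 mm. Block flat face is at x=0.467, nose at 0.531 (63 mm long, given 64), centre y=-0.0155. I'll keep the jaws open across jig y, with one tip over the bar and one behind the block. A 15° pitch keeps the gripper body back from the flap.

```bash
cat >> h.py <<'E'
from scipy.spatial.transform import Rotation as Ro
t=np.radians(15)
Z=np.array([np.sin(t),0,-np.cos(t)]);Y=np.array([0,1.,0]);X=np.cross(Y,Z)
def quat(sgn):
    q=Ro.from_matrix(np.c_[sgn*X,sgn*Y,Z]).as_quat();return [q[3],q[0],q[1],q[2]]
JX,JY=.559,-.0177
YT=JY+.0455
E
python3 - <<'E'
from h import *
for s in(1,-1):
    for x,z in((.444,.15),(.444,.02),(.53,.02)):
        j=ik([x,YT,z],quat(s));print(s,x,z,None if j is None else np.round(j,2))
print(sensors.current_grip_width())
tip=np.array([.444,YT,.13]);bot.move_to(list(tip-.0045*Z),quat(1))
print(sensors.current_tool_pos(),sensors.current_force(),sensors.current_time_s())
for n in ("scene","top"):
    p,d=capture(n); cv2.imwrite(f"pics/{n}1.png",p[:,:,::-1]);np.save(f"pics/{n}1_d.npy",d)
E
```

```text
1 0.444 0.15 [-0.02  0.05  2.07  0.01  0.76 -1.6 ]
1 0.444 0.02 [-0.02  0.33  2.14  0.02  0.41 -1.61]
1 0.53 0.02 [-0.02  0.47  1.92  0.01  0.49 -1.6 ]
-1 0.444 0.15 [-0.02  0.05  2.07  0.01  0.76  1.54]
-1 0.444 0.02 [-0.02  0.33  2.14  0.02  0.41  1.53]
-1 0.53 0.02 [-0.02  0.47  1.92  0.01  0.49  1.54]
0.08526380481143678
[0.44299744 0.0282543  0.13448624] [-0.2434935  -0.09328084  1.06513107] 2.225
```

View pics/scene1.png

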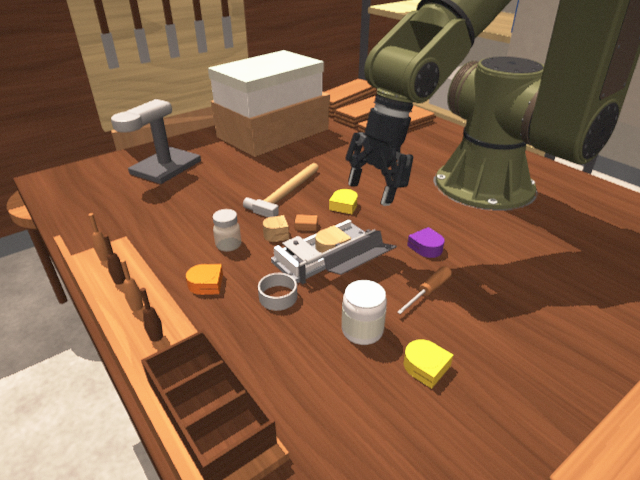

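View pics/top1.png

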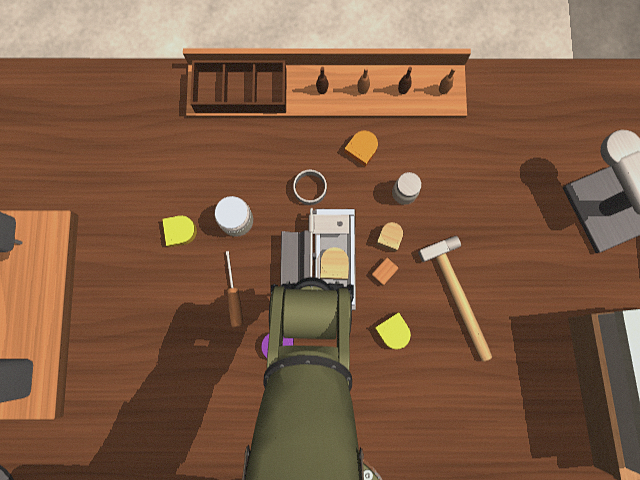

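The fingers hang at about (355,185) on the block side and (390,200) on the bar side. Both are behind and above the jig and clear of it. I'll get the tip heights from depth.

```bash
python3 - <<'E'
from h import *
D=np.load("pics/scene1_d.npy");D0=np.load("pics/scene0_d.npy")
p=cv2.imread("pics/scene1.png")[120:220,320:430];cv2.imwrite("pics/crop2.png",cv2.resize(p,None,fx=6,fy=5.9,interpolation=cv2.INTER_CUBIC))
P=[];
for v in range(150,210):
    for u in range(335,420):
        if D[v,u]>0 and D0[v,u]-D[v,u]>.03: P.append([*dep("scene",D,u,v),u,v])
P=np.array(P)
for nm,m in(("bar",P[:,1]>.04),("blk",P[:,1]<.02)):
    Q=P[m];Q=Q[np.argsort(Q[:,2])][:25];print(nm,np.round(Q[::3],3).tolist())
    L=P[m&(P[:,2]<Q[0,2]+.025)];print(nm,"min",L.min(0).round(4),"max",L.max(0).round(4))
E
```

```text
bar [[0.44, 0.076, 0.135, 386.0, 205.0], [0.435, 0.079, 0.137, 389.0, 204.0], [0.447, 0.077, 0.138, 384.0, 205.0], [0.452, 0.072, 0.139, 380.0, 204.0], [0.445, 0.078, 0.14, 385.0, 204.0], [0.437, 0.083, 0.142, 390.0, 203.0], [0.452, 0.077, 0.142, 382.0, 204.0], [0.451, 0.071, 0.143, 380.0, 202.0], [0.451, 0.076, 0.144, 382.0, 203.0]]
bar min [4.305e-01 7.070e-02 1.350e-01 3.800e+02 1.940e+02] max [4.526e-01 8.620e-02 1.600e-01 3.940e+02 2.050e+02]
blk [[0.436, -0.017, 0.133, 355.0, 186.0], [0.435, -0.015, 0.136, 356.0, 185.0], [0.443, -0.015, 0.137, 353.0, 186.0], [0.449, -0.015, 0.139, 351.0, 186.0], [0.44, -0.016, 0.139, 354.0, 184.0], [0.439, -0.014, 0.14, 355.0, 184.0], [0.445, -0.013, 0.141, 353.0, 185.0], [0.434, -0.013, 0.141, 357.0, 183.0], [0.438, -0.015, 0.142, 355.0, 183.0]]
blk min [ 4.258e-01 -2.920e-02  1.333e-01  3.480e+02  1.740e+02] max [ 4.525e-01 -1.210e-02  1.583e-01  3.600e+02  1.860e+02]
```

View pics/crop2.png

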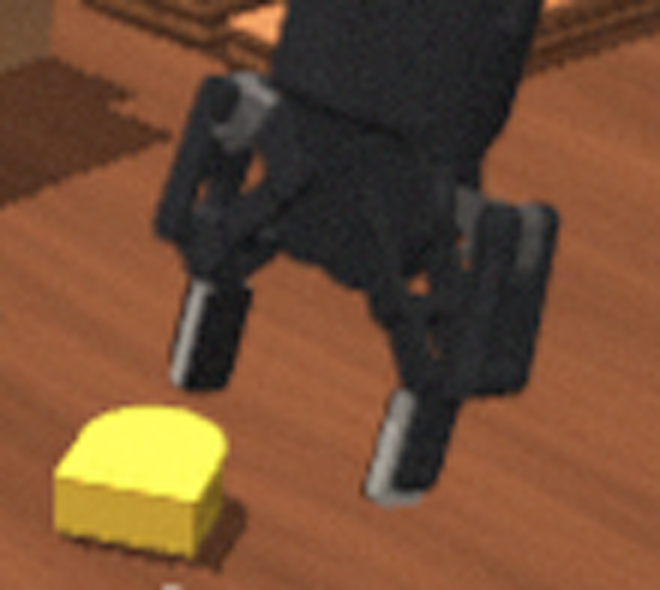

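Tip depth: lowest corners are at z≈0.134, about 1 mm below the TCP, and the inner faces are at y=0.071 and -0.0145, consistent with an 85 mm opening. Descending onto the bar with contact detection.

```bash
python3 - <<'E'
from h import *
x,y,z=sensors.current_tool_pos(); x0=.4435
bot.move_straight([x0,YT,.056],quat(1),feed=.12)
f0=np.array(sensors.current_force());print("free",f0.round(2))
c=bot.move_straight([x0,YT,.030],feed=.02,contact_N=1.5)
print(c,sensors.current_tool_pos().round(4),(np.array(sensors.current_force())-f0).round(2))
if c:
  bot.move_straight([x0,YT,.021],feed=.02)
  print(sensors.current_tool_pos().round(4),(np.array(sensors.current_force())-f0).round(2),sensors.current_torque())
print(sensors.current_time_s(),sensors.current_grip_width())
for n in ("scene","top"):
    p,d=capture(n); cv2.imwrite(f"pics/{n}2.png",p[:,:,::-1]);np.save(f"pics/{n}2_d.npy",d)
cv2.imwrite("pics/crop3.png",cv2.resize(cv2.imread("pics/scene2.png")[120:290,250:430],None,fx=3.5,fy=3.5,interpolation=cv2.INTER_CUBIC))
E
```

```text
free [ 0.4  -0.31  0.26]
True [0.4434 0.0278 0.0355] [-0.1  -0.59  0.99]
[0.4441 0.0275 0.0213] [-1.34 -5.52  8.29] [-0.50229559 -0.11246113 -0.19890167]
4.95 0.08563829492896445
```

View pics/crop3.png

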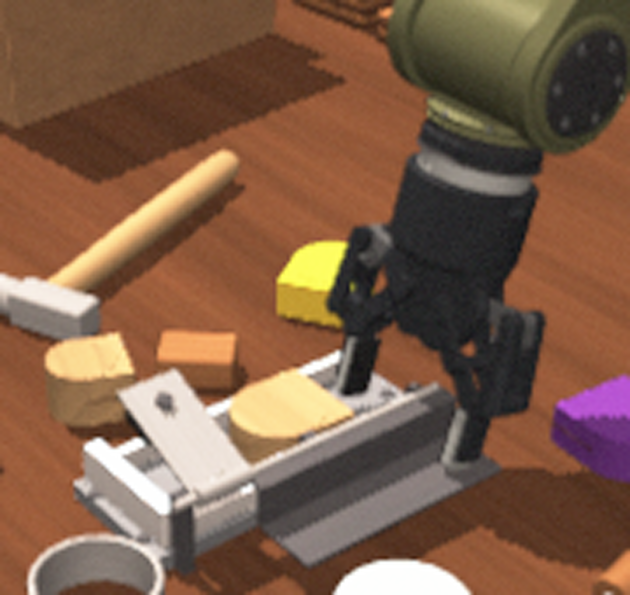

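The flap is open, the bar tip is on the bar at crop (465,465), and the block tip is behind the block. I'll measure the flap angle from depth.

```bash
cat >> h.py <<'E'
def flap():
    p,d=capture("top")
    P=np.array([dep("top",d,u,v) for v in range(214,232) for u in range(306,350) if d[v,u]>0])
    Q=P[(P[:,0]>JX+.006)&(P[:,0]<JX+.036)&(P[:,1]>JY-.02)&(P[:,1]<JY+.035)&(P[:,2]>.043)]
    k=np.polyfit(Q[:,1],Q[:,2],1);r=Q[:,2]-np.polyval(k,Q[:,1])
    return round(float(np.arctan(-k[0])),3),len(Q),round(float(r.std()),4),round(float(Q[:,2].max()),3),p,d
E
python3 - <<'E'
from h import *
p,d=capture("top")
for f in ("pics/top0_d.npy","pics/top2_d.npy"):
    d=np.load(f);P=np.array([dep("top",d,u,v) for v in range(208,236) for u in range(304,352) if d[v,u]>0])
    Q=P[(P[:,0]>JX+.006)&(P[:,0]<JX+.036)&(P[:,1]>JY-.02)&(P[:,1]<JY+.035)&(P[:,2]>.043)]
    k=np.polyfit(Q[:,1],Q[:,2],1);r=Q[:,2]-np.polyval(k,Q[:,1]);print(f,k,len(Q),r.std(),Q[:,2].max())
print(flap()[:4])
E
```

```text
pics/top0_d.npy [-0.00243132  0.04956678] 371 0.0024740735278643944 0.05757502538518766
pics/top2_d.npy [-0.40784818  0.06303466] 390 0.002475728669424323 0.0856405727207592
(0.396, 389, 0.0025, 0.081)
```

Flap angle is 0.40 (it read 0.00 when shut), so the depth check works. I'll press 1 mm deeper for margin, then slide and push.

```bash
python3 - <<'E'
from h import *
bot.move_straight([.4435,YT,.020],feed=.02)
print(flap()[:4])
for x in (.462,.485,.500):
    c=bot.move_straight([x,YT,.020],feed=.03,contact_N=15)
    print(c,sensors.current_tool_pos().round(4),np.round(sensors.current_force(),2),sensors.current_time_s())
    if c: break
f=flap();print(f[:4])
p,d=capture("scene");cv2.imwrite("pics/scene3.png",p[:,:,::-1])
cv2.imwrite("pics/crop4.png",cv2.resize(np.hstack([p[170:290,250:400,::-1]]),None,fx=4.5,fy=4.5,interpolation=cv2.INTER_CUBIC))
E
```

```text
(0.409, 389, 0.0025, 0.084)
False [0.4622 0.0278 0.0201] [-0.61  0.96  4.13] 6.2167
False [0.4852 0.0278 0.0201] [-0.9   0.37  3.75] 7.1333
False [0.5002 0.0278 0.0202] [-1.38  0.8   3.44] 7.7833
(0.422, 383, 0.0024, 0.086)
```

View pics/crop4.png

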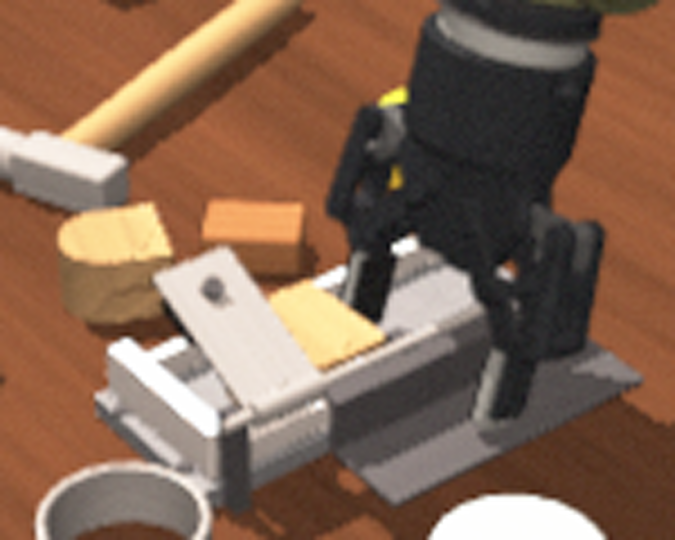

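The block is sliding straight under the open flap (0.42) and the forces are small. Now the slow final push, stopping on contact with the end stop.

```bash
python3 - <<'E'
from h import *
bot.move_straight([.517,YT,.020],feed=.03,contact_N=15)
print(sensors.current_tool_pos().round(4),np.round(sensors.current_force(),2))
c=bot.move_straight([.535,YT,.020],feed=.012,contact_N=5)
print(c,sensors.current_tool_pos().round(4),np.round(sensors.current_force(),2),sensors.current_time_s())
bot.hold(.2);print(sensors.current_tool_pos().round(4),np.round(sensors.current_force(),2))
f=flap();print(f[:4])
for n in ("scene","top"):
    p,d=capture(n); cv2.imwrite(f"pics/{n}4.png",p[:,:,::-1]);np.save(f"pics/{n}4_d.npy",d)
p=cv2.imread("pics/scene4.png");q=cv2.imread("pics/top4.png")
cv2.imwrite("pics/crop5.png",cv2.resize(np.hstack([p[190:290,250:350],q[200:300,270:370]]),None,fx=4,fy=4,interpolation=cv2.INTER_CUBIC))
E
```

```text
[0.517  0.0278 0.02  ] [-1.19  0.39  4.39]
True [0.5288 0.0277 0.0198] [-3.25  0.49  6.66] 9.6
[0.5288 0.0277 0.0198] [-2.08 -0.74  5.12]
(0.429, 385, 0.0023, 0.086)
```

View pics/crop5.png

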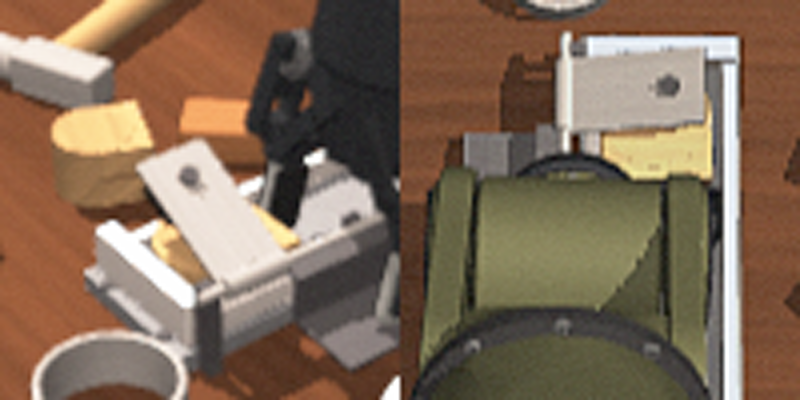

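Contact came at TCP x=0.529 against 0.527 predicted for home, within calibration. I'll push a little harder to check it really is against the stop.

```bash
python3 - <<'E'
from h import *
for dx in (.0005,.001,.0015):
    c=bot.move_straight([.5293+dx,YT,.020],feed=.006,contact_N=5)
    print(c,sensors.current_tool_pos().round(4),np.round(sensors.current_force(),2),sensors.current_time_s())
    if sensors.current_force()[0]<-8: break
print(flap()[:4])
q=cv2.imread("pics/top4.png");hsv=cv2.cvtColor(q,cv2.COLOR_BGR2HSV)
# flat face edge in top view & block nose/stop in scene via depth
D=np.load("pics/top4_d.npy")
g=cv2.cvtColor(q,cv2.COLOR_BGR2GRAY).astype(float)
for u in range(328,346,3):
    col=g[236:252,u];v=236+.5+np.argmax(abs(np.diff(col)));print(u,v,ray("top",u,v,.04).round(4))
E
```

```text
True [0.5288 0.0277 0.0198] [-3.29 -0.67  7.5 ] 10.1667
True [0.5289 0.0277 0.0197] [-3.66  0.02  6.7 ] 10.4
True [0.5289 0.0277 0.0196] [-3.16 -0.76  6.15] 10.65
(0.43, 384, 0.0025, 0.086)
328 244.5 [ 0.5363 -0.0029  0.04  ]
331 244.5 [ 0.5363 -0.0091  0.04  ]
334 244.5 [ 0.5363 -0.0153  0.04  ]
337 242.5 [ 0.5405 -0.0216  0.04  ]
340 242.5 [ 0.5405 -0.0278  0.04  ]
343 243.5 [ 0.5384 -0.034   0.04  ]
```

```bash
python3 - <<'E'
from h import *
c=bot.move_straight([.5315,YT,.020],feed=.006,contact_N=10)
print(c,sensors.current_tool_pos().round(4),np.round(sensors.current_force(),2),sensors.current_time_s())
bot.hold(.3);print(sensors.current_tool_pos().round(4),np.round(sensors.current_force(),2),flap()[:4])
p,d=capture("scene");cv2.imwrite("pics/crop6.png",cv2.resize(p[215:275,260:350,::-1],None,fx=8,fy=8,interpolation=cv2.INTER_CUBIC))
E
```

```text
True [0.5289 0.0277 0.0195] [-4.21 -0.68  7.35] 11.025
[0.5289 0.0276 0.0195] [-3.14 -0.31  7.64] (0.427, 380, 0.0026, 0.085)
```

View pics/crop6.png

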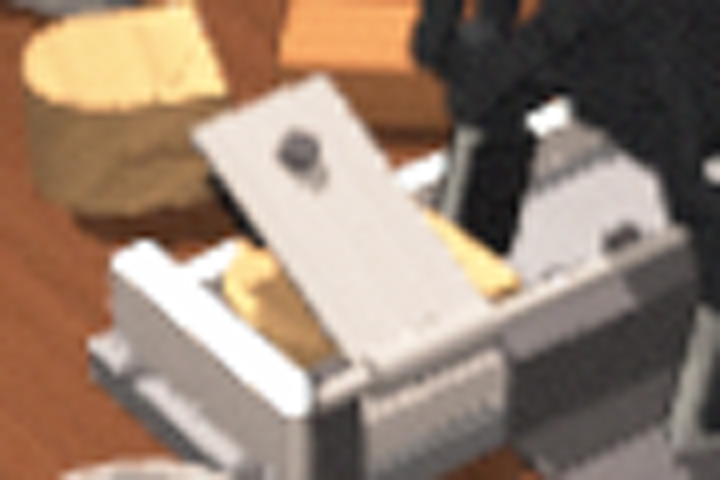

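```bash
python3 - <<'E'
from h import *
print("nose",ray("scene",288.1,250,.04).round(4))
bot.move_straight([.525,YT,.0195],feed=.02)
print(flap()[:4],np.round(sensors.current_force(),2))
p,d=capture("scene");cv2.imwrite("pics/crop7.png",cv2.resize(p[190:290,250:370,::-1],None,fx=5,fy=5,interpolation=cv2.INTER_CUBIC))
E
```

```text
nose [ 0.5972 -0.0265  0.04  ]
(0.425, 377, 0.0025, 0.089) [ 2.3  -0.4   5.04]
```

View pics/crop7.png

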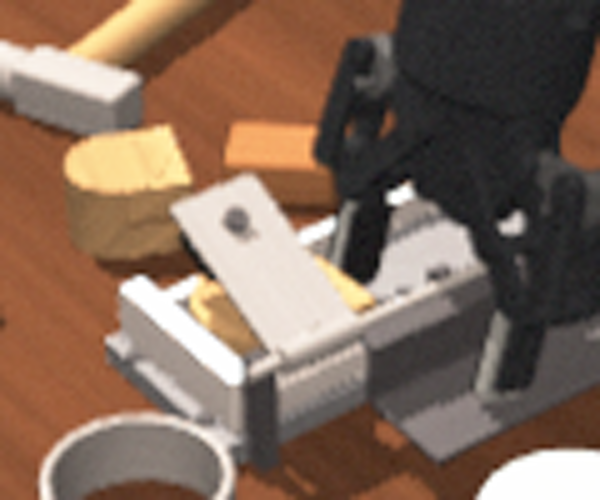

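The nose reads x≈0.597 at 9 mm off centre, so the tip is at about 0.60 against the stop at 0.601. The tip is now off the block and the flap is still held at 0.43. Releasing the bar.

```bash
python3 - <<'E'
from h import *
bot.move_straight([.525,YT,.055],feed=.05)
print(np.round(sensors.current_force(),2))
bot.move_straight([.50,YT,.17],feed=.12)
bot.move_to([.36,.03,.26],quat(1))
bot.move_j([1.236,0.3,1.521,0,1.321,-0.5])
print(sensors.current_time_s())
f=flap();print(f[:4])
s,_=capture("scene");q=f[4]
cv2.imwrite("pics/top8.png",q[:,:,::-1]);cv2.imwrite("pics/scene8.png",s[:,:,::-1])
cv2.imwrite("pics/crop8.png",cv2.resize(np.hstack([s[190:290,250:350,::-1],q[200:300,270:370,::-1]]),None,fx=4,fy=4,interpolation=cv2.INTER_CUBIC))
g=cv2.cvtColor(q,cv2.COLOR_RGB2GRAY).astype(float)
for u in range(322,348,4):
    col=g[238:252,u];v=238+.5+np.argmax(abs(np.diff(col)));print(u,v,ray("top",u,v,.04).round(4))
E
```

```text
[ 0.9   0.01 -0.27]
16.525
(0.181, 384, 0.0024, 0.067)
322 244.5 [0.5363 0.0096 0.04  ]
326 244.5 [0.5363 0.0013 0.04  ]
330 244.5 [ 0.5363 -0.007   0.04  ]
334 244.5 [ 0.5363 -0.0153  0.04  ]
338 244.5 [ 0.5363 -0.0236  0.04  ]
342 244.5 [ 0.5363 -0.0319  0.04  ]
346 244.5 [ 0.5362 -0.0402  0.04  ]
```

View pics/crop8.png

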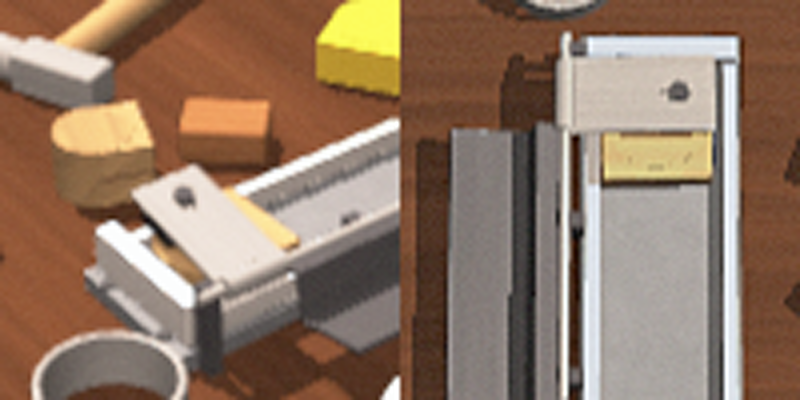

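View pics/top8.png

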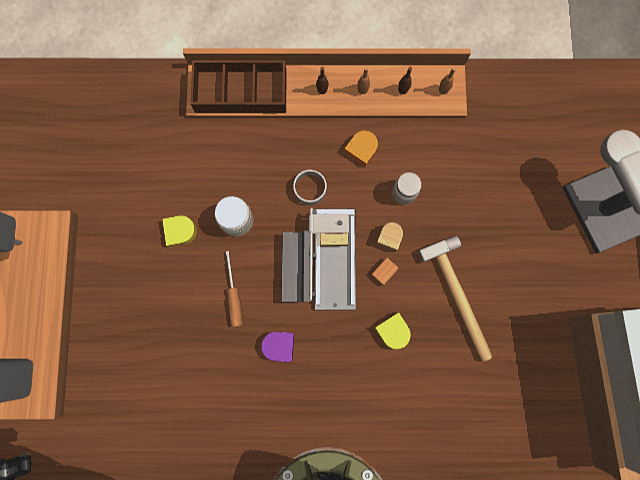

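The block sits square with its flat face at jig x≈-22.7 mm (home is -22). The flap rests at 0.18 on it, all the other items are unmoved, and the arm is clear.

```bash
python3 -c "
from rig import *
job_done();print(sensors.current_time_s())"
```

```text
the job is handed in; nothing more can be done
the job is handed in; nothing more can be done
```

The block is loaded and clamped, and I handed the job in at about 16.5 s of the 48 s allowed. One fingertip held the bar down, with the flap at 0.40–0.43 rad throughout. The other pushed the block under the flap to the end stop. I then backed off, let the bar up and moved the arm clear.

**Last checks:**
- **Block:** its flat face is square, at jig x ≈ -22.7 mm against -22 for home. That is within the camera calibration of about 2 mm.
- **Flap:** it rests at 0.18 rad, and about 0.17 is expected on a block that is home.
- **Bench:** nothing else has visibly moved in the top picture.

**Less certain:**
- **Touching the stop:** this rests on further pushes moving the tip no more than 0.1 mm, and on the nose measuring about 0.60 m against the stop at 0.601 m. The force readings alone did not settle it.
- **Fingertip reading:** while pushing, the fingertip position put the flat face about 2 mm further in than the given home position (-20 mm against -22).

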